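# Lower a lacquering lift with its release valve

## Robot

A 6-joint arm with a two-finger parallel gripper is mounted at the origin on the work surface. World frame = base frame: x ahead of the robot, y to its left, z up, the work surface at z = 0. Lengths are in m, angles in rad, forces in N, time in s.
With the tool pointing down it reaches from about 0.35 to 0.95 m from the base axis. Payload 17.4 kg.
Tool frame: the origin (TCP) lies at the very end of the fingers, on their centre line; the grasp point (between the pads) lies env.pinch_z behind it (env.pinch_z is the distance from the TCP to the grasp point, in m); z points along the fingers, y is the line along which they close (so a half turn about z gives the same grasp; the last joint's range is limited). The gripper opens to 93 mm and grips with 3 to 60 N. Pads are 15 mm wide; open, the fingers measure 128 mm over their backs; the gripper's body (75 mm by 188 mm) begins 65 mm behind the grasp point.
Start: joints at [1.08, 0.116, 1.442, -0, 1.584, -0.038], TCP at [0.295, 0.607, 0.219] pointing down, gripper open.
Joint ranges: [-2.83, 2.83], [-0.83, 2.19], [0.07, 2.5], [-1.14, 4.28], [0.01, 3], [-2.97, 2.97]. Speed limits (rad/s): [1.89, 1.89, 2.22, 3.14, 3.14, 3.14].

## Interface

Orientations are given as a unit quaternion [x, y, z, w].
In Python, from rig import env, optics, workorder gives the robot as it stands.
- The arm moves only by the shell command python3 -m handwheel 'ROWS'. ROWS is JSON, one flat list of numbers, 5 for each row, row after row: the shift along the tool's x, y, z in units of 30 mm (1.0 is 30 mm), then the turn about the tool's z in units of 0.08 rad (1.0 is 0.08 rad), then the opening, from -1 (shut) to 1 (fully open). In form: [tx, ty, tz, twist, fingers, tx, ty, tz, twist, fingers, ...]. A call has 1 to 12 rows; each row shifts and turns the commanded pose from where the row before left it, along the tool's axes as they then stand; what a row does not reach is not made up. A row lasts 1/10 s, in which the tool goes at most 50 mm and 8.59 degrees, less where a joint would pass 70% of its speed; a pose out of reach is approached as far as the arm can. A call with a number of a shift or a turn outside -1 to 1 is refused whole. A call with a gripper value outside its range is refused whole. The fingers move at their own pace and stop on an object; the grip force is fixed at half the most. Time passes only in rows, so rows that do not move let the fingers close. It gives the time, the measured TCP pose, the force, the opening and the grip force at its end, in the units of the state.
- env.get_state(): the state, without advancing time (a new reading comes with each control period).
- optics.get_image(name): name is "side" or "top"; returns a dict with "img" (480x640x3 uint8, blue, green, red), "fx", "fy", "cx", "cy" (pixels), "rvec" (rotation vector, rad) and "tvec" (3), from world to camera coordinates, as OpenCV has them. Camera axes: x right, y down, z forward; pixel columns grow to the right and rows downward; lengths in m; the calibration is good to about 2 mm. A picture is of the moment at which its call begins. There is no depth.
- workorder.finish_job(): hands the job in; it is judged then, once.
Trained networks look in the newest picture that a camera, given by its name, has taken for a name from the list of things; names that differ only in an ending like _2 or _b are one class to them, and where a whole thing is asked for, a point or a joint stands for the part that bears it (a point fixed in the world has none). Each returns a list of dicts, best first, with "conf" (0 to 1); they miss things now and then, are a little off and sometimes report something else, mostly with a low value. They report only what shows in the picture. A call takes as long as a camera call. They do not tell look-alikes from the thing itself.
- optics.find_in(name, camera): "box" ([left, top, width, height] in pixels, round what is visible of it).
- optics.outline_of(name, camera): "region" (480x640 bool, what is visible of it) and "box" ([left, top, width, height] in pixels, round what is visible of it).
- optics.mark_of(name, camera): "centre" ([row, column] in pixels: a listed point, or the origin of a listed thing).
The state is a dict: "time_s": time; "qpos": joint angles; "qvel": joint speeds; "tau": joint torques, N m; "tool_pos": TCP position; "tcp_rot": TCP orientation; "ft_force": force on the tool from outside, world axes, zero at the start; "moment": the same for the moment, N m; "gripper_width": finger opening in m; "grip_force": force on a finger pad.
Only numpy, scipy, OpenCV 4.12 (cv2) and the standard library are available. Lean on these libraries where they do the work, as an engineer would, in place of code of your own. Each camera call takes 0.05 s, during which the arm holds its last target. There are 200 camera calls.

## Task

Someone left a lacquer brush lying under the raised lift table: pull it out and lay it flat in the blue tray. Then crack the red release valve open only a little (anticlockwise), so that the table with its drum sinks slowly, never faster than 60 mm/s, and shut the valve again so that the table stops with the disc's upper face level with the top of the transfer shelf beside it, within 6 mm; it cannot be raised again. Do not touch the table or the drum, do not let the table sink while the brush is still under it, and leave the pot, the tape roll and the bottle where they stand.

Things in the scene. Friction and masses are not known exactly. Their poses are not given: they have to be found in the camera images.
- lift: green ram lift, bolted down. Origin on the bench under the axis of the round table. In its frame: ram cylinder (68 mm thick, 85 tall, on a 130 x 130 mm foot) at y = +135 mm, guide rod (14 mm, 222 tall) at y = +190 mm; valve block (60 x 60 x 50 mm) at x = -170, y = +150 mm, joined to the foot by a bar 22 mm high. The bench under the disc is free of the base.
- turntable (a joint): how far the table has sunk, m: 0 = disc face 245 mm above the bench, 0.133 = lowest; starts at 0 to 0.03. Sinks by its weight only. Still while the valve is shut; starts to creep at a valve angle between 0.4 and 0.65 rad (hidden weight), then gains some 15 mm/s per further 0.1 rad, so above about 0.9 rad it may pass 60 mm/s. Follows the valve within 0.1 s.
- disc_top (a point): centre of the upper face of the round steel lift table: disc 144 mm across, 12 mm thick, with a bearing hub below it (64 mm across, reaching 112 mm below the upper face, drip rubber 80 mm across) and a green arm (50 mm wide) to the ram. On the disc a lacquered drum is clamped, 112 mm across, 120 mm tall.
- shelf_edge (a point): top face of the plywood transfer shelf (130 x 260 mm, yellow edge strip) just beyond the disc on its far side: middle of the edge nearest the disc, at the top face, which is level and 130 to 160 mm above the bench. Fixed.
- valve (a joint): angle of the release valve, rad: 0 = shut (hard stop, starts here), grows anticlockwise seen from above, to 1.6 (hard stop). Stiff: about 0.1 N m of friction, stays where it is left. Counts as shut below 0.1.
- valve_grip (a point): point on the valve's vertical axis at the height to grip, 96 mm above the bench: red wing bar 62 mm long, 14 mm wide and 34 mm tall (from 76 to 110 mm above the bench) on top of the valve block. The point turns with the bar; its x axis runs along the bar. Shut, the bar lies along the lift's x axis.
- brush_grip (a point): middle of the wooden handle of the loose lacquer brush, at half height, 14 mm above its underside. Handle 170 mm long, 22 mm wide, 20 mm thick; x axis along the brush towards the bristles. Brush 240 mm long in all, 100 g, lying flat on the bench with its head under the disc and the handle sticking out towards the robot and its right.
- brush_mid (a point): middle of the whole brush at half height, 35 mm from brush_grip towards the bristles, same axes. The head (steel ferrule, then bristles) takes up 45 to 120 mm from here along +x, 50 mm wide, 28 mm thick; the handle ends 120 mm from here along -x.
- tray: blue open tray, fixed to the bench, 300 (its x) x 120 (its y) x 30 mm outside, walls and floor 4 mm. Origin: centre of its underside. It stands at the left or at the right front of the bench.
- rack: fixed plywood rack 240 x 100 x 20 mm with three tins, 94 mm tall in all, on the side where the tray is not. Origin: centre of its underside.
- pot: loose small white ceramic cup 70 mm across, 55 mm tall, beside the brush. Origin: centre of its underside.
- tape: loose yellow ring (roll of masking tape) 92 mm across, 25 mm tall, on the other side of the brush. Origin: centre of its underside.
- bottle: loose amber bottle 56 mm across, 115 mm tall, near the valve. Origin: centre of its underside.
Mind the look-alikes: they are no part of the job. There is more than one size of the part that bears brush_grip; the job needs the larger.

How it is judged:
By the outcome, as a careful person would: the job done as asked, in the order asked, and still so for the second after the job is handed in, with the robot touching nothing.
It also fails if it takes over 72 s, if anything falls off the work surface, if the arm or the gripper's body presses on something with over 40 N, if the wrist force passes 120 N, or if a joint passes its speed limit or range.

## Working session

There is one attempt and no reset: what is moved stays moved. The work goes in short steps, Python scripts to look and compute and a shell command to move; the robot and the scene stay as the last step left them, time stands still between calls to the robot, and variables do not carry over. Pictures are saved under pics/ and viewed, at most 10 in all, crops included, and the job is handed in when it is done.

```bash
mkdir -p pics; ls; cat > h.py <<'E'
import numpy as np, cv2
from rig import env, optics, workorder
def cam(n, save=None):
    d=optics.get_image(n)
    if save: cv2.imwrite('pics/'+save,d['img'])
    R=cv2.Rodrigues(np.array(d['rvec'],float))[0]; t=np.array(d['tvec'],float).ravel()
    K=np.array([[d['fx'],0,d['cx']],[0,d['fy'],d['cy']],[0,0,1.]])
    return dict(img=d['img'],R=R,t=t,K=K)
def ray(c,rc):
    v=c['R'].T@np.linalg.solve(c['K'],[rc[1],rc[0],1.]); return -c['R'].T@c['t'],v/np.linalg.norm(v)
def onz(c,rc,z):
    o,v=ray(c,rc); return o+v*(z-o[2])/v[2]
def proj(c,p):
    q=c['K']@(c['R']@np.array(p,float)+c['t']); return q[1]/q[2],q[0]/q[2]
def tri(c1,a,c2,b):
    o1,v1=ray(c1,a);o2,v2=ray(c2,b)
    s=np.linalg.lstsq(np.c_[v1,-v2],o2-o1,rcond=None)[0]
    p,q=o1+s[0]*v1,o2+s[1]*v2
    return (p+q)/2,np.linalg.norm(p-q)
E
python3 - <<'E'
from h import *
np.set_printoptions(precision=4,suppress=True)
s=env.get_state();print(env.pinch_z,s)
T=cam('top','top0.png');S=cam('side','side0.png')
for n,c in(('top',T),('side',S)):
    print(n,-c['R'].T@c['t'])
    for k in 'lift disc_top shelf_edge valve_grip brush_grip brush_mid tray rack pot tape bottle'.split():
        print(k,[(np.round(r['centre'],1).tolist(),round(r['conf'],2)) for r in optics.mark_of(k,n)][:4])
    print('boxes',[(r['box'],round(r['conf'],2)) for r in optics.find_in('brush_grip',n)])
E
```

```text
pics
0.0188 {'time_s': 0.0, 'qpos': array([ 1.0802,  0.1165,  1.4423,  0.    ,  1.584 , -0.0378]), 'qvel': array([-0.0024, -0.0016, -0.0004,  0.    ,  0.0001,  0.    ]), 'tau': array([ -0.0016, -72.1244, -62.2636,   0.0778,   0.0235,  -0.0001]), 'tool_pos': array([0.2952, 0.6068, 0.2179]), 'tcp_rot': array([ 0.2245,  0.9745, -0.0006, -0.0002]), 'ft_force': array([ 0.0896, -0.4328, -0.2592]), 'moment': array([-0.0047, -0.022 ,  0.0462]), 'grip_force': 0.0, 'gripper_width': 0.09305144385398102}
top [0.478  0.0095 1.0775]
lift []
disc_top []
shelf_edge []
valve_grip [([284.7, 260.4], 0.57)]
brush_grip [([221.9, 390.1], 0.73), ([351.4, 389.8], 0.6), ([286.2, 159.9], 0.36)]
brush_mid [([220.4, 375.1], 0.79), ([304.1, 493.9], 0.74), ([341.3, 395.1], 0.64)]
tray [([302.6, 492.4], 0.76)]
rack [([287.2, 161.8], 0.55)]
pot [([181.0, 401.1], 0.92), ([224.4, 386.9], 0.68)]
tape [([264.0, 381.8], 0.59)]
bottle [([319.1, 293.0], 0.56)]
boxes [([373.3, 303.1, 34.4, 75.1], 0.86), ([328.0, 203.5, 92.8, 31.6], 0.72), ([234.3, 83.0, 126.0, 89.5], 0.65), ([254.3, 270.6, 15.5, 23.1], 0.42), ([207.0, 133.3, 139.6, 82.4], 0.17)]
side [ 0.0946 -0.5688  0.8686]
lift []
disc_top [([338.7, 354.2], 0.59), ([216.8, 198.4], 0.36)]
shelf_edge [([188.4, 380.9], 0.93)]
valve_grip [([240.7, 255.4], 0.72)]
brush_grip [([411.6, 278.2], 0.96), ([313.6, 398.3], 0.63), ([304.2, 243.8], 0.18)]
brush_mid [([394.3, 289.5], 0.85), ([305.2, 390.2], 0.82)]
tray [([470.7, 418.7], 0.79)]
rack [([219.0, 199.2], 0.8)]
pot [([304.1, 440.4], 0.8), ([338.9, 353.8], 0.45)]
tape [([339.7, 355.2], 0.84)]
bottle [([305.5, 245.3], 0.75), ([313.8, 399.3], 0.74)]
boxes [([353.5, 258.0, 68.5, 92.8], 0.88), ([257.1, 362.0, 61.6, 72.4], 0.85)]
```

View pics/top0.png

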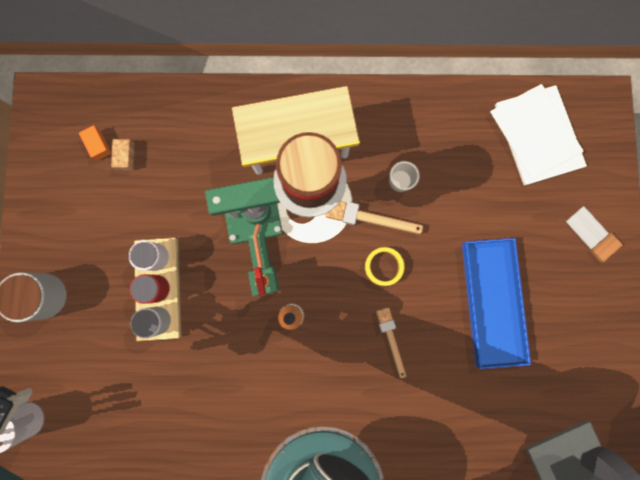

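View pics/side0.png

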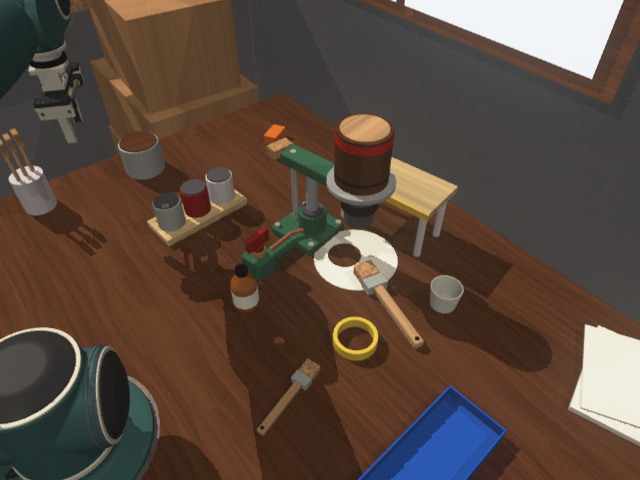

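The top view shows the larger brush with its head under the disc at (345,212) and its handle to (423,228). The blue tray is at the right (497,303), the valve at (260,280), the bottle at (291,317), the tape at (385,266) and the pot at (404,177).

Candidates for the brush: the big brush at top (388,220) / side (398,312); the small brush at top (392,345) / side (288,398), a decoy; and the loose flat brush at top (595,235). The big one is the one under the disc. I'll check it in a crop and measure.

```bash
python3 - <<'E'
from h import *
np.set_printoptions(precision=4,suppress=True)
T=cam('top');S=cam('side')
a=cv2.resize(T['img'][180:250,315:445],None,fx=6,fy=6,interpolation=cv2.INTER_CUBIC)
cv2.imwrite('pics/crop1.png',a)
for n,c in(('top',T),('side',S)):
    for r in optics.outline_of('brush_grip',n):
        m=r['region'];ys,xs=np.nonzero(m)
        P=np.array([onz(c,(y,x),.014) for y,x in zip(ys,xs)])[:,:2]
        mu=P.mean(0);w,V=np.linalg.eigh(np.cov((P-mu).T));u=V[:,1];pr=(P-mu)@u;pv=(P-mu)@V[:,0]
        print(n,'brush',r['conf'],r['box'],mu,u,pr.min(),pr.max(),np.ptp(pv),'ends',mu+u*pr.min(),mu+u*pr.max())
    for k,z in(('tray',.03),('pot',.055),('tape',.025),('bottle',.115),('rack',.02)):
        for r in optics.outline_of(k,n)[:2]:
            ys,xs=np.nonzero(r['region']);q=np.c_[xs,ys].astype(np.float32)
            (cx,cy),wh,an=cv2.minAreaRect(q)
            b=cv2.boxPoints(((cx,cy),wh,an))
            print(n,k,round(r['conf'],2),np.round((cx,cy)),'c@ztop',onz(c,(cy,cx),z)[:2], [np.round(onz(c,(y,x),z)[:2],3).tolist() for x,y in b] if k in('tray','rack') and n=='top' else '')
mk=lambda k,n:[r['centre'] for r in optics.mark_of(k,n)]
for k in('valve_grip','disc_top','shelf_edge','lift','tray'):
    print(k,mk(k,'top')[:1],mk(k,'side')[:1])
t,s=mk('valve_grip','top'),mk('valve_grip','side')
if t and s: print('valve tri',tri(T,t[0],S,s[0]))
if t: print(onz(T,t[0],.096))
if s: print(onz(S,s[0],.096))
print(onz(T,(284.7,260.4),.096),onz(S,(240.7,255.4),.096))
E
```

```text
top brush 0.79 [323.5, 201.1, 100.9, 35.6] [ 0.6438 -0.1128] [0.208  0.9781] -0.13336137091715883 0.10663728326439338 0.05429837692686505 ends [ 0.6161 -0.2432] [ 0.666  -0.0085]
top brush 0.65 [375.8, 304.7, 31.0, 74.6] [ 0.3578 -0.1614] [-0.96   -0.2801] -0.06793893988222609 0.09917090619793344 0.035049376678273195 ends [ 0.423  -0.1424] [ 0.2626 -0.1892]
top tray 0.87 [495. 303.] c@ztop [ 0.4368 -0.411 ] [[0.582, -0.332], [0.598, -0.466], [0.296, -0.487], [0.281, -0.358]]
top tray 0.4 [276. 174.] c@ztop [0.7488 0.1161] [[0.854, 0.292], [0.856, -0.057], [0.645, -0.056], [0.644, 0.285]]
top pot 0.66 [404. 176.] c@ztop [ 0.7388 -0.1929] 
top tape 0.75 [384. 267.] c@ztop [ 0.5228 -0.1473] 
top bottle 0.96 [290. 316.] c@ztop [0.4114 0.0715] 
top bottle 0.24 [275. 174.] c@ztop [0.7269 0.1086] 
top rack 0.82 [154. 289.] c@ztop [0.4681 0.4052] [[0.588, 0.475], [0.592, 0.354], [0.351, 0.337], [0.347, 0.455]]
side brush 0.8 [351.8, 259.3, 72.3, 87.3] [ 0.6443 -0.1103] [0.2364 0.9717] -0.13665031679281678 0.11629134124906047 0.061802625003250684 ends [ 0.612  -0.2431] [0.6718 0.0027]
side br
[... 237 characters left out ...]
287 0.7777] -0.21642569474694848 0.17594884624073873 0.3170813645479788 ends [ 0.826  -0.0863] [1.0727 0.2188]
side tray 0.78 [434. 456.] c@ztop [ 0.4602 -0.4155] 
side pot 0.96 [446. 294.] c@ztop [ 0.7259 -0.2053] 
side tape 0.56 [356. 338.] c@ztop [ 0.519  -0.1538] 
side tape 0.38 [353. 172.] c@ztop [0.8813 0.2649] 
side rack 0.55 [194. 204.] c@ztop [0.4703 0.4267] 
valve_grip [[219.8, 372.9]] [[241.2, 257.7]]
disc_top [[287.2, 157.4]] []
shelf_edge [] [[189.7, 382.4]]
lift [] []
tray [[301.4, 493.1]] [[472.4, 419.2]]
valve tri (array([ 0.4965, -0.0537,  0.2864]), np.float64(0.21091933358937828))
[ 0.6263 -0.1134  0.096 ]
[0.4849 0.1362 0.096 ]
[0.4789 0.1395 0.096 ] [0.4818 0.1406 0.096 ]
```

View pics/crop1.png

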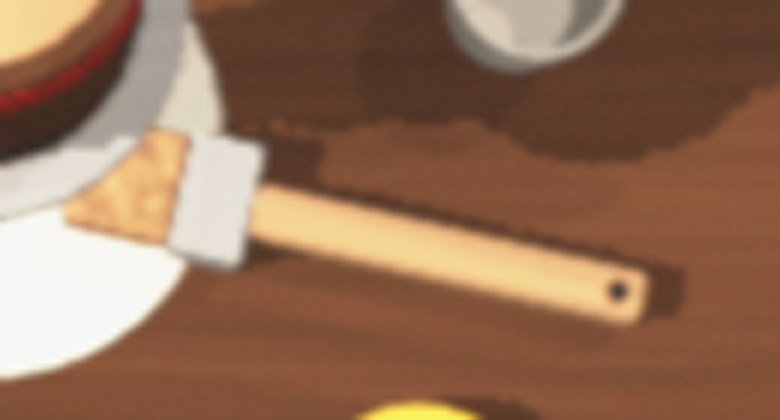

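The crop confirms the big brush: handle from crop (253,212) to (642,298), bristles under the disc edge. Next I measure the axis precisely, plus the lift geometry.

```bash
cat >> h.py <<'E'
def to(p,yaw=None):
    "tool-frame units: twist first, then shift; p=(x,y,z) TCP goal, yaw=world angle of tool y"
    s=env.get_state();from scipy.spatial.transform import Rotation as Ro
    M=Ro.from_quat(s['tcp_rot']).as_matrix();cy=np.arctan2(M[1,1],M[0,1])
    tw=0
    if yaw is not None:
        d=(yaw-cy+np.pi)%(2*np.pi)-np.pi; tw=-d/.08; M=M@Ro.from_euler('z',-d).as_matrix()
    print('t',round(s['time_s'],2),'pos',s['tool_pos'].round(4),'yaw',round(cy,3),'twist',round(tw,2),'shift',(M.T@(np.array(p)-s['tool_pos'])/.03).round(2))
E
python3 - <<'E'
from h import *
np.set_printoptions(precision=4,suppress=True)
T=cam('top');S=cam('side')
# handle end/ start picked
for z in(.014,.024):
    e=onz(T,(180+298/6-.4,315+640/6-.4),z);b=onz(T,(180+212/6-.4,315+253/6-.4),z)
    u=(b-e)/np.linalg.norm(b-e);print('handle',e,b,np.linalg.norm(b-e),u,'grip',e+.085*u)
print('side handle end',onz(S,(342,419),.02))
print('marks',[onz(c,r['centre'],.014)[:2] for n,c in(('top',T),('side',S)) for r in optics.mark_of('brush_grip',n)])
print('drum top',tri(T,(163,309),S,(130,365)))
print('bottle',onz(T,(318,291),.115),onz(S,(270,241),.115))
for n,c in(('top',T),('side',S)):
    for k in('valve','turntable','disc_top'):
        print(n,k,[(r['box'],round(r['conf'],2)) for r in optics.find_in(k,n)][:2])
q=[onz(T,(y,x),.03)[:2] for x,y in((463,241),(516,238),(530,365),(478,368))]
print('tray corners',q,np.mean(q,0))
to((.4,.2,.22),np.arctan2(u[1],u[0])-np.pi/2)
cv2.imwrite('pics/c2.png',np.hstack([cv2.resize(T['img'][75:305,195:365],(591,800)[::1],interpolation=cv2.INTER_CUBIC)])[:600] if 0 else cv2.resize(T['img'][75:305,195:365],None,fx=2.6,fy=2.6,interpolation=cv2.INTER_CUBIC))
E
```

```text
handle [ 0.6156 -0.2424  0.014 ] [ 0.6507 -0.084   0.014 ] 0.16224771782699668 [0.2161 0.9764 0.    ] grip [ 0.634  -0.1594  0.014 ]
handle [ 0.6143 -0.24    0.024 ] [ 0.649  -0.0831  0.024 ] 0.16072214065837195 [0.2161 0.9764 0.    ] grip [ 0.6327 -0.1571  0.024 ]
side handle end [ 0.6136 -0.2393  0.02  ]
marks [array([ 0.3267, -0.1625]), array([ 0.6348, -0.1562]), array([0.4775, 0.1508]), array([ 0.3156, -0.1835]), array([ 0.6371, -0.1582])]
drum top (array([0.6842, 0.0272, 0.3519]), np.float64(0.001991136948745356))
bottle [0.4071 0.0692 0.115 ] [0.4022 0.0702 0.115 ]
top valve [([254.2, 266.8, 12.8, 29.6], 0.64), ([206.8, 133.1, 140.9, 84.0], 0.32)]
top turntable [([206.8, 134.1, 137.1, 84.5], 0.77), ([254.3, 268.9, 15.0, 25.1], 0.35)]
top disc_top [([207.0, 131.6, 141.4, 86.0], 0.84)]
side valve [([244.1, 230.1, 25.9, 21.3], 0.96)]
side turntable [([279.3, 112.7, 116.3, 113.6], 0.73)]
side disc_top [([280.8, 111.5, 118.3, 117.3], 0.95), ([238.6, 112.9, 154.4, 168.3], 0.16)]
tray corners [array([ 0.5853, -0.3389]), array([ 0.5931, -0.4675]), array([ 0.2937, -0.4867]), array([ 0.2866, -0.3643])] [ 0.4397 -0.4144]
t 3.1 pos [0.2953 0.607  0.2187] yaw 1.118 twist 16.7 shift [-12.49   6.34  -0.04]
```

View pics/c2.png

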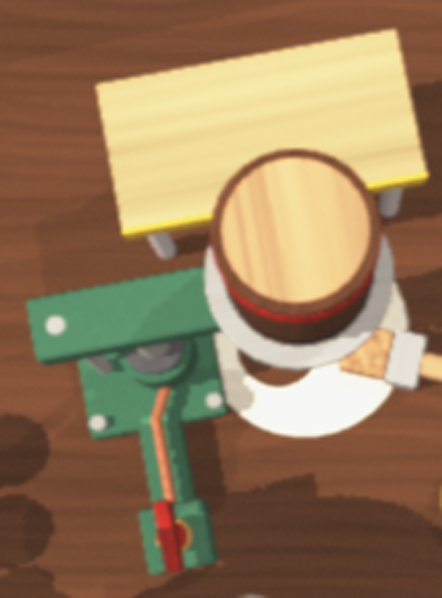

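Crop: the red bar runs from (160,503) to (175,570), so the lift yaw is about 0.21 rad. The drum top is at z 0.352, so the table has sunk about 13 mm. Brush grip is at (0.633,-0.158), the tray is at (0.440,-0.414) with yaw about 0.075, and the sizes agree with the description. I turn the tool first.

```bash
python3 -m handwheel '[0,0,0,1,0.1,0,0,0,1,0.1,0,0,0,1,0.1,0,0,0,1,0.1,0,0,0,1,0.1,0,0,0,1,0.1,0,0,0,1,0.1,0,0,0,1,0.1,0,0,0,1,0.1,0,0,0,1,0.1,0,0,0,1,0.1,0,0,0,1,0.1]'; python3 -m handwheel '[0,0,0,1,0.1,0,0,0,1,0.1,0,0,0,1,0.1,0,0,0,1,0.1,0,0,0,0.7,0.1,0,0,0,0,0.1]'; python3 -c "
from h import *
to((.4,.2,.22),1.353-np.pi/2);to((.42,-.18,.22),1.353-np.pi/2)"
```

```text
time_s: 4.3
tool_pos: [0.2953, 0.607, 0.2186]
tcp_rot: [0.65, 0.76, -0.0, -0.0]
ft_force: [-0.0, -0.2, -0.2]
gripper_width: 0.0512
grip_force: 0.0
time_s: 4.9
tool_pos: [0.2953, 0.607, 0.2186]
tcp_rot: [0.78, 0.626, -0.0, 0.0]
ft_force: [0.5, 0.5, 0.6]
gripper_width: 0.051
grip_force: 0.0
t 4.9 pos [0.2953 0.607  0.2186] yaw -0.219 twist -0.01 shift [-12.49   6.34  -0.04]
t 4.9 pos [0.2953 0.607  0.2186] yaw -0.219 twist -0.01 shift [-24.71   9.73  -0.04]
```

```bash
python3 -m handwheel '[-1,0.5,0,0,0.1,-1,0.5,0,0,0.1,-1,0.5,0,0,0.1,-1,0.5,0,0,0.1,-1,0.5,0,0,0.1,-1,0.5,0,0,0.1,-1,0.5,0,0,0.1,-1,0.5,0,0,0.1,-1,0.5,0,0,0.1,-1,0.5,0,0,0.1,-1,0.5,0,0,0.1,-1,0.5,0,0,0.1]'; python3 -m handwheel '[-1,0.3,0,0,0.1,-1,0.3,0,0,0.1,-1,0.3,0,0,0.1,-1,0.3,0,0,0.1,-1,0.3,0,0,0.1,-1,0.3,0,0,0.1,-1,0.3,0,0,0.1,-1,0.3,0,0,0.1,-1,0.3,0,0,0.1,-1,0.3,0,0,0.1,-1,0.3,0,0,0.1,-1,0.3,0,0,0.1]'; python3 -c "
from h import *
to((.633,-.158,.1),1.353-np.pi/2)"
```

```text
time_s: 6.1
tool_pos: [0.3933, 0.2153, 0.2189]
tcp_rot: [0.779, 0.627, 0.0, 0.0]
ft_force: [0.0, 0.1, 1.9]
gripper_width: 0.051
grip_force: 0.0
time_s: 7.3
tool_pos: [0.4206, -0.1596, 0.2189]
tcp_rot: [0.779, 0.627, 0.0, 0.0]
ft_force: [0.2, 0.1, -0.1]
gripper_width: 0.0509
grip_force: 0.0
t 7.3 pos [ 0.4206 -0.1596  0.2189] yaw -0.216 twist 0.02 shift [1.58 6.9  3.97]
```

```bash
python3 -m handwheel '[0.2,1,0,0,0.1,0.2,1,0,0,0.1,0.2,1,0,0,0.1,0.2,1,0,0,0.1,0.2,1,0,0,0.1,0.2,1,0,0,0.1,0.2,0.9,0,0,0.1,0,0,1,0,0.1,0,0,1,0,0.1,0,0,1,0,0.1,0,0,1,0,0.1,0,0,0,0,0.1]'; python3 -c "
from h import *
to((.633,-.158,.004),1.353-np.pi/2)
T=cam('top','t2.png');c=T['img'][150:290,300:460]
cv2.imwrite('pics/c3.png',cv2.resize(c,None,fx=4,fy=4))"
```

```text
time_s: 8.5
tool_pos: [0.6301, -0.1615, 0.0943]
tcp_rot: [0.779, 0.627, -0.002, -0.003]
ft_force: [-0.4, -0.9, 0.0]
gripper_width: 0.0511
grip_force: 0.0
t 8.5 pos [ 0.6301 -0.1615  0.0943] yaw -0.216 twist 0.02 shift [0.13 0.09 3.01]
```

View pics/c3.png

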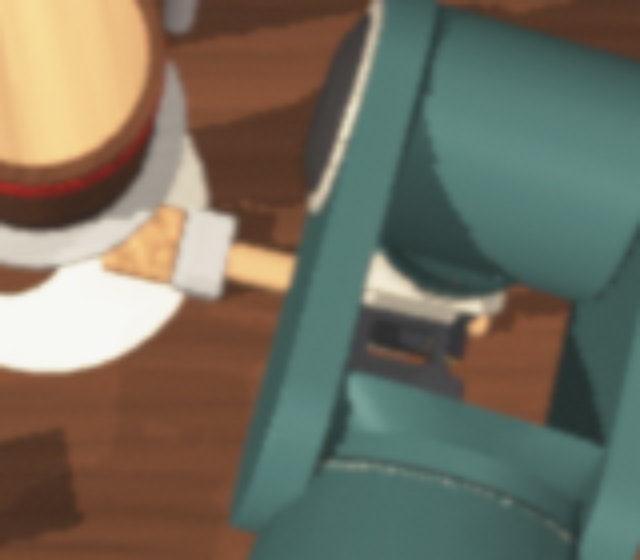

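The wrist is about 35 px clear of the drum and the brush is untouched. I descend.

```bash
python3 -m handwheel '[0.1,0.1,0.8,0,0.1,0,0,0.8,0,0.1,0,0,0.7,0,0.1,0,0,0.5,0,0.1,0,0,0,0,0.1,0,0,0,0,0.1]'; python3 -c "
from h import *
to((.633,-.158,.005),1.353-np.pi/2)"
```

```text
time_s: 9.15
tool_pos: [0.6362, -0.16, 0.0162]
tcp_rot: [0.78, 0.626, 0.0, 0.001]
ft_force: [-0.3, -0.7, -0.1]
gripper_width: 0.0511
grip_force: 0.0
t 9.15 pos [ 0.6362 -0.16    0.0162] yaw -0.218 twist 0.0 shift [ 0.04 -0.12  0.37]
```

```bash
python3 -m handwheel '[0,-0.1,0.35,0,0.1,0,0,0,0,0.1,0,0,0,0,-1,0,0,0,0,-1,0,0,0,0,-1,0,0,0,0,-1,0,0,0,0,-1,0,0,0,0,-1]'
```

```text
time_s: 9.95
tool_pos: [0.6327, -0.1591, 0.0043]
tcp_rot: [0.78, 0.626, 0.0, 0.0]
ft_force: [0.1, -0.6, 1.6]
gripper_width: 0.0216
grip_force: 29.9
```

```bash
python3 -m handwheel '[0,0,-0.1,0,-1,-0.5,0,0,0,-1,-0.5,0,0,0,-1,-0.5,0,0,0,-1,-0.5,0,0,0,-1,-0.5,0,0,0,-1,-0.5,0,0,0,-1,-0.5,0,0,0,-1,-0.5,0,0,0,-1,-0.5,0,0,0,-1,-0.5,0,0,0,-1,0,0,0,0,-1]';  python3 -m handwheel '[0,0,-0.5,0,-1,0,0,-0.7,0,-1,0,0,-0.7,0,-1,0,0,-0.7,0,-1,0,0,-0.4,0,-1,0,0,0,0,-1]'; python3 -c "
from h import *
S=cam('side','s2.png')
y=.075
g=np.array([.4397,-.4144])-.035*np.array([np.cos(y),np.sin(y)])
to((*g,.1),y-np.pi/2)"
```

```text
time_s: 11.15
tool_pos: [0.6002, -0.3041, 0.0065]
tcp_rot: [0.78, 0.626, 0.002, -0.002]
ft_force: [3.9, 18.2, -1.3]
gripper_width: 0.0218
grip_force: 30.0
time_s: 11.75
tool_pos: [0.6007, -0.3063, 0.0989]
tcp_rot: [0.78, 0.626, 0.001, 0.001]
ft_force: [0.5, -0.3, -1.3]
gripper_width: 0.0223
grip_force: 30.0
t 11.8 pos [ 0.6002 -0.306   0.0973] yaw -0.218 twist 15.97 shift [-6.77  3.2  -0.09]
```

View pics/s2.png

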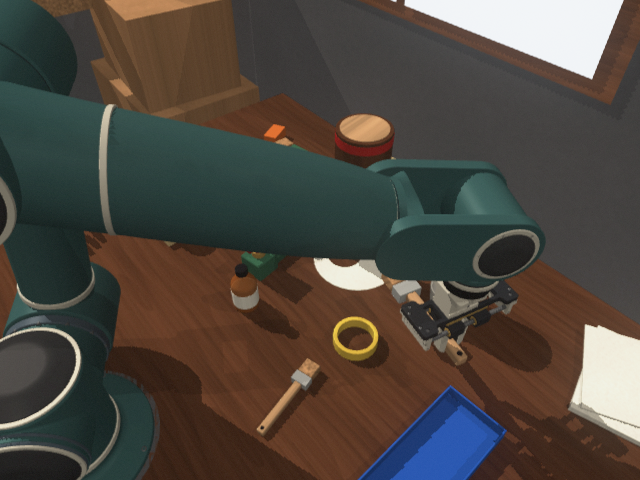

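The brush hangs in the gripper (handle at (460,350), ferrule at (405,290)), clear of the lift, and the drum is unmoved. Turning towards the tray.

```bash
python3 -m handwheel '[0,0,0,0.8,-1,0,0,0,0.8,-1,0,0,0,0.8,-1,0,0,0,0.8,-1,0,0,0,0.8,-1,0,0,0,0.8,-1,0,0,0,0.8,-1,0,0,0,0.8,-1,0,0,0,0.8,-1,0,0,0,0.8,-1]';python3 -m handwheel '[0,0,0,0.8,-1,0,0,0,0.8,-1,0,0,0,0.8,-1,0,0,0,0.8,-1,0,0,0,0.8,-1,0,0,0,0.8,-1,0,0,0,0.8,-1,0,0,0,0.8,-1,0,0,0,0.8,-1,0,0,0,0.8,-1]'; python3 -m handwheel '[-0.7,0.3,0,0,-1,-0.7,0.3,0,0,-1,-0.7,0.3,0,0,-1,-0.7,0.3,0,0,-1,-0.7,0.3,0,0,-1,-0.7,0.4,0,0,-1,-0.7,0.4,0,0,-1,-0.7,0.3,0,0,-1,-0.6,0.3,0,0,-1,-0.6,0.3,0,0,-1,0,0,0,0,-1,0,0,0,0,-1]'
python3 -c "
from h import *
T=cam('top');S=cam('side')
y=.075
g=np.array([.4397,-.4144])-.035*np.array([np.cos(y),np.sin(y)])
to((*g,.01),y-np.pi/2)
a=cv2.resize(T['img'][200:420,400:600],(400,440));b=cv2.resize(S['img'][280:480,330:560],(400,440))
cv2.imwrite('pics/c4.png',np.hstack([a,b]))"
```

```text
time_s: 12.8
tool_pos: [0.5996, -0.3054, 0.0952]
tcp_rot: [0.938, 0.348, -0.001, -0.001]
ft_force: [-0.0, -0.5, -0.6]
gripper_width: 0.0218
grip_force: 30.0
time_s: 13.8
tool_pos: [0.5996, -0.3054, 0.0953]
tcp_rot: [0.999, 0.035, -0.001, -0.001]
ft_force: [0.6, -0.7, -2.0]
gripper_width: 0.0213
grip_force: 30.0
time_s: 15.0
tool_pos: [0.403, -0.4162, 0.0966]
tcp_rot: [0.999, 0.036, -0.0, -0.0]
ft_force: [-0.7, 1.2, -1.0]
gripper_width: 0.0218
grip_force: 30.0
t 15.1 pos [ 0.4038 -0.4158  0.0968] yaw -1.498 twist -0.03 shift [0.03 0.04 2.89]
```

View pics/c4.png

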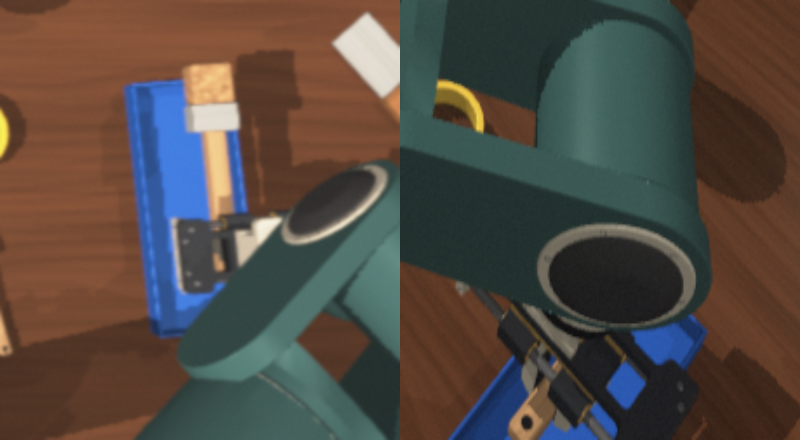

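Top crop: bristles at crop (208,80), ferrule at (212,115), handle down to about (218,250); brush level and aligned. I check those pixels against the tray at the held height.

```bash
python3 -c "
from h import *
T=cam('top')
y=.075;R=np.array([[np.cos(y),np.sin(y)],[-np.sin(y),np.cos(y)]])
for n,x,r in(('tip',208,64),('fer',213,115),('handle',217,185)):
  for z in(.1,.115):
    print(n,z,R@(onz(T,(200+r/2,400+x/2),z)[:2]-np.array([.4397,-.4144])))
print([ (r['centre'],R@(onz(T,r['centre'],0)[:2]-np.array([.4397,-.4144]))) for r in optics.mark_of('tray','top')])"
```

```text
tip 0.1 [ 0.15916492 -0.00664572]
tip 0.115 [ 1.57795527e-01 -1.01466062e-04]
fer 0.1 [ 0.10141263 -0.00547127]
fer 0.115 [0.10092944 0.00105496]
handle 0.1 [ 0.02355776 -0.00069824]
handle 0.115 [0.02426926 0.00575475]
[([302.1, 493.8], array([-0.00176602, -0.00498424]))]
```

The brush sits about 39 mm further forward in the grip than meant: ferrule centre at +0.101 rather than +0.06, so it slipped along the handle while being pulled. I shift back 1.3 units and lower it.

```bash
python3 -m handwheel '[-0.5,0,0,0,-1,-0.5,0,0,0,-1,-0.3,0,0,0,-1,0,0,0,0,-1,0,0,0.6,0,-1,0,0,0.6,0,-1,0,0,0.6,0,-1,0,0,0.4,0,-1,0,0,0.3,0,-1,0,0,0.2,0,-1,0,0,0,0,-1,0,0,0,0,-1]'; python3 -c "
from h import *
to((.365,-.42,.009))"
```

```text
time_s: 16.4
tool_pos: [0.365, -0.4192, 0.0167]
tcp_rot: [0.999, 0.036, 0.0, 0.0]
ft_force: [0.3, 1.1, -0.7]
gripper_width: 0.0219
grip_force: 30.0
t 16.4 pos [ 0.365  -0.4192  0.0167] yaw -1.498 twist 0 shift [-0.    0.03  0.26]
```

```bash
python3 -m handwheel '[0,0,0.13,0,-1,0,0,0.12,0,-1,0,0,0,0,-1,0,0,0,0,-1]'; python3 -m handwheel '[0,0,0,0,0,0,0,0,0,0,0,0,0,0,0,0,0,0,0,0,0,0,-0.4,0,0,0,0,-0.8,0,0,0,0,-1,0,0,0,0,-1,0,0,0,0,-1,0,0,0,0,0,0,0]'; python3 -c "
from h import *
T=cam('top');S=cam('side')
a=cv2.resize(T['img'][200:420,400:600],(400,440));b=cv2.resize(S['img'][280:480,330:560],(400,440))
cv2.imwrite('pics/c5.png',np.hstack([a,b]))
R=__import__('scipy.spatial.transform',fromlist=['x']).Rotation
v=(.480,.140)
to((*v,.19),.21-np.pi/2);to((*v,.19),.21+np.pi/2)"
```

```text
time_s: 16.8
tool_pos: [0.3649, -0.4192, 0.0089]
tcp_rot: [0.999, 0.036, 0.0, 0.0]
ft_force: [0.2, -0.3, -0.1]
gripper_width: 0.0219
grip_force: 30.0
time_s: 17.8
tool_pos: [0.3658, -0.4203, 0.1401]
tcp_rot: [0.999, 0.036, 0.002, 0.003]
ft_force: [0.4, -0.9, -0.3]
gripper_width: 0.0467
grip_force: 0.0
t 17.9 pos [ 0.3649 -0.4192  0.1358] yaw -1.498 twist -1.72 shift [  7.64 -17.43  -1.83]
t 17.9 pos [ 0.3649 -0.4192  0.1358] yaw -1.498 twist 37.55 shift [-7.64 17.43 -1.83]
```

View pics/c5.png

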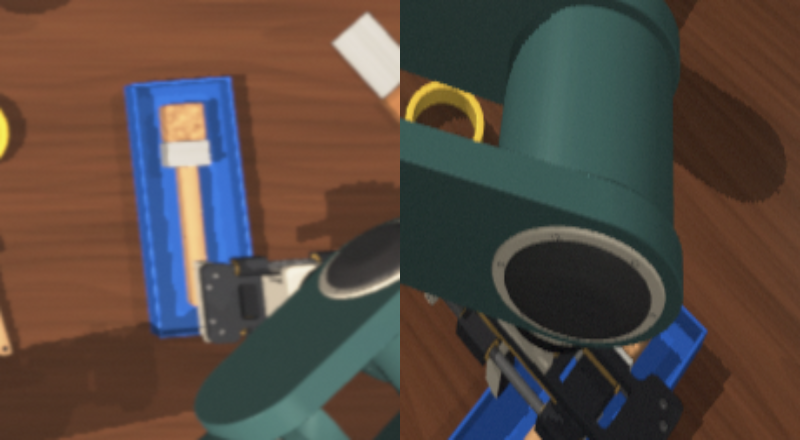

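The brush lies flat and central in the tray (crop (160–210, 103–305)). Now I measure shelf and disc level using the undisturbed first pictures.

```bash
python3 -c "
import cv2
i=cv2.imread('pics/side0.png');cv2.imwrite('pics/c6.png',cv2.resize(i[105:225,315:475],None,fx=5,fy=5,interpolation=cv2.INTER_CUBIC))"
```

```text
(no output)
```

View pics/c6.png

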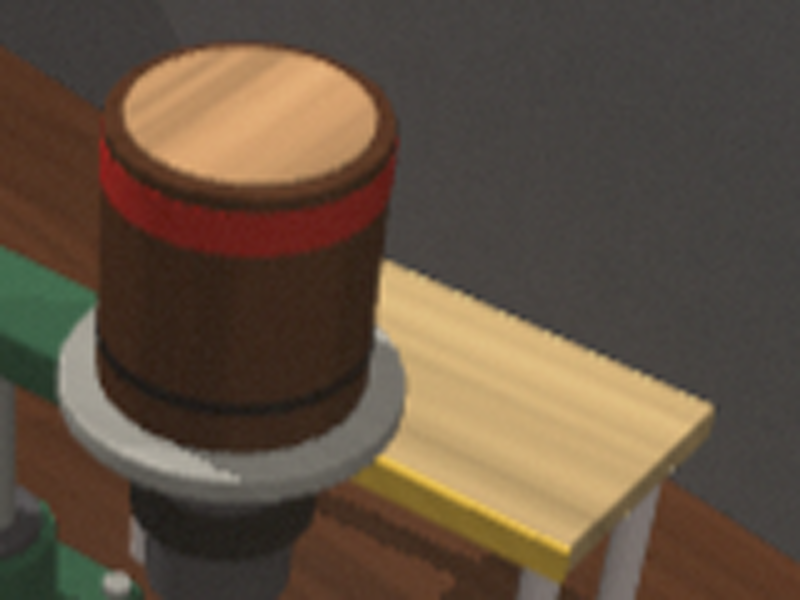

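Side crop: disc rim extremes are left 60, right 405, bottom 482; drum top ellipse is 100–398 × 42–208; shelf corners are near (570,553) and far (712,405). I fit the levels.

```bash
python3 - <<'E'
from h import *
from scipy.optimize import least_squares
np.set_printoptions(precision=4,suppress=True)
T=cam('top');S=cam('side')
sx=lambda x:(x+.5)/5-.5+315; sy=lambda y:(y+.5)/5-.5+105
tx=lambda x:(x+.5)/2.6-.5+195; ty=lambda y:(y+.5)/2.6-.5+75
a=np.linspace(0,2*np.pi,721)
def ext(c,p,r):
    q=np.array([proj(c,(p[0]+r*np.cos(t),p[1]+r*np.sin(t),p[2])) for t in a]);return q[:,1].min(),q[:,1].max(),q[:,0].min(),q[:,0].max()
def res(p,full=False):
    d=np.array(p);D=d+[0,0,.12]
    s,t=ext(S,D,.056),ext(T,D,.056);sd,td=ext(S,d,.072),ext(T,d,.072)
    return np.array([s[0]-sx(100),s[1]-sx(398),s[2]-sy(42),s[3]-sy(208),t[0]-tx(212),t[1]-tx(380),t[2]-ty(149),t[3]-ty(311),
      sd[0]-sx(60),sd[1]-sx(405),sd[3]-sy(482),td[0]-tx(204),td[1]-tx(393),td[3]-ty(367)])
f=least_squares(res,(.684,.027,.232));print('disc',f.x,'res',f.fun)
for n,s,t in(('near',(570,553),(428,173)),('far',(712,405),(397,30))):
    p,e=tri(S,(sy(s[1]),sx(s[0])),T,(ty(t[1]),tx(t[0])));print(n,p,e)
# full shelf fit
X=[(-.0,-.13),(.13,-.13),(.13,.13),(0,.13)]
obsT=[(428,173),(397,30),(96,86),(122,233)];obsS=[(570,553),(712,405)]
def r2(p):
    x,y,w,z=p;o=[]
    W=[(x+u*np.cos(w)-v*np.sin(w),y+u*np.sin(w)+v*np.cos(w),z) for u,v in X]
    for k,(i,j) in enumerate(obsT): r=proj(T,W[k]);o+=[r[1]-tx(i),r[0]-ty(j)]
    for k,(i,j) in enumerate(obsS): r=proj(S,W[k]);o+=[r[1]-sx(i),r[0]-sy(j)]
    return np.array(o)
g=least_squares(r2,(.77,.04,.2,.145));print('shelf',g.x,g.fun)
# valve
for n,c in(('top',T),):
    print(proj(T,(.48,.14,.11)))
E
```

```text
disc [0.6838 0.0284 0.2341] res [ 0.8846  0.5213  0.4082 -0.9359 -1.3054  0.0391 -0.586   1.449  -0.0803
  0.9052  0.8608 -0.2961  0.0635  0.4882]
near [ 0.791  -0.0779  0.1501] 0.002328390378607381
far [ 0.9143 -0.0517  0.1546] 0.003104509281413984
shelf [0.764  0.0499 0.1991 0.1517] [-0.4023  0.7539 -0.445  -0.0397 -0.2653  0.1728  0.1092  0.1397  0.1456
 -0.5027  1.3108  0.3682]
(np.float64(284.18140018600485), np.float64(259.34183372816005))
```

Disc face is at 0.234 and the shelf at about 0.152, so it has to drop about 82 mm. Next a precise valve pose from the red bar.

```bash
cat >> h.py <<'E'
from scipy.optimize import minimize
def red(img,box):
    l,t,r,b=box;h=cv2.cvtColor(img,cv2.COLOR_BGR2HSV);m=((h[...,0]<8)|(h[...,0]>172))&(h[...,1]>170)&(h[...,2]>60)
    o=np.zeros(m.shape,np.uint8);o[t:b,l:r]=m[t:b,l:r];return o
def barfit(views,x0):
    def cost(p):
        e=0
        for c,m in views:
            w=p[2];u=np.array([np.cos(w),np.sin(w)]);v=np.array([-u[1],u[0]])
            P=[proj(c,(*(np.array(p[:2])+a*.031*u+b*.007*v),z)) for a in(-1,1) for b in(-1,1) for z in(.076,.11)]
            h=cv2.convexHull((np.array([(q[1]*16,q[0]*16) for q in P])).astype(np.int32))
            k=np.zeros(m.shape,np.uint8);cv2.fillConvexPoly(k,h,1,cv2.LINE_8,4)
            e+=1-(k&m).sum()/max((k|m).sum(),1)
        return e
    return minimize(cost,x0,method='Nelder-Mead',options=dict(initial_simplex=np.array(x0)+np.array([[0,0,0],[.008,0,0],[0,.008,0],[0,0,.15]]),xatol=1e-4,fatol=1e-4))
E
python3 - <<'E'
from h import *
T=cam('top');S=cam('side')
t0,s0=cv2.imread('pics/top0.png'),cv2.imread('pics/side0.png')
mt,ms=red(t0,(245,255,280,305)),red(s0,(238,222,278,258));print(mt.sum(),ms.sum())
for vs in([(T,mt),(S,ms)],[(T,mt)],[(S,ms)]):
    r=barfit(vs,(.482,.14,.2));print(r.x.round(4),r.fun)
to((.482,.14,.19),.2-np.pi/2)
E
```

```text
184 399
[0.4858 0.1406 0.349 ] 0.5092800665834374
[0.4899 0.14   0.2019] 0.32209737827715357
[0.486  0.1414 0.3524] 0.15158371040723984
t 18.1 pos [ 0.3645 -0.4186  0.1337] yaw -1.498 twist -1.59 shift [  7.54 -17.47  -1.86]
```

```bash
python3 -m handwheel '[0,0,-0.8,-0.8,0,0,0,-0.8,-0.8,0,0,0,-0.6,-0.1,0,0,0,0,0,0]'; python3 -c "
from h import *
to((.486,.1405,.2),.206-np.pi/2)"
```

```text
time_s: 18.5
tool_pos: [0.3653, -0.4195, 0.2028]
tcp_rot: [0.995, 0.104, 0.001, 0.001]
ft_force: [-0.1, 0.7, 0.3]
gripper_width: 0.0466
grip_force: 0.0
t 18.5 pos [ 0.3653 -0.4195  0.2028] yaw -1.363 twist 0.02 shift [  7.76 -17.45   0.06]
```

```bash
python3 -m handwheel '[0.4,-0.9,0,0,0,0.4,-0.9,0,0,0,0.4,-0.9,0,0,0,0.4,-0.9,0,0,0,0.4,-0.9,0,0,0,0.4,-0.9,0,0,0,0.4,-0.9,0,0,0,0.4,-0.9,0,0,0,0.4,-0.9,0,0,0,0.4,-0.9,0,0,0]'; python3 -m handwheel '[0.4,-0.9,0,0,0,0.4,-0.9,0,0,0,0.4,-0.9,0,0,0,0.4,-0.9,0,0,0,0.4,-0.9,0,0,0,0.4,-0.9,0,0,0,0.4,-0.9,0,0,0,0.4,-0.9,0,0,0,0.3,-0.9,0,0,0,0.2,-0.4,0,0,0,0,0,0,0,0]'; python3 -c "
from h import *
to((.486,.1405,.078),.206-np.pi/2)
T=cam('top','t9.png');S=cam('side','s9.png')
print(env.get_state()['qpos'].round(3))
cv2.imwrite('pics/c7.png',np.hstack([cv2.resize(S['img'][90:330,180:440],(400,370)),cv2.resize(T['img'][100:330,200:450],(400,370))]))"
```

```text
time_s: 19.5
tool_pos: [0.426, -0.1287, 0.1993]
tcp_rot: [0.995, 0.103, -0.001, -0.0]
ft_force: [-0.3, -0.3, 0.9]
gripper_width: 0.0467
grip_force: 0.0
time_s: 20.6
tool_pos: [0.4819, 0.1434, 0.1995]
tcp_rot: [0.995, 0.105, -0.001, 0.0]
ft_force: [0.4, -0.4, 0.9]
gripper_width: 0.0464
grip_force: 0.0
t 20.6 pos [0.4819 0.1434 0.1995] yaw -1.361 twist 0.05 shift [0.12 0.12 4.05]
[ 0.236 -0.261  1.828 -0.     1.575  1.598]
```

View pics/c7.png

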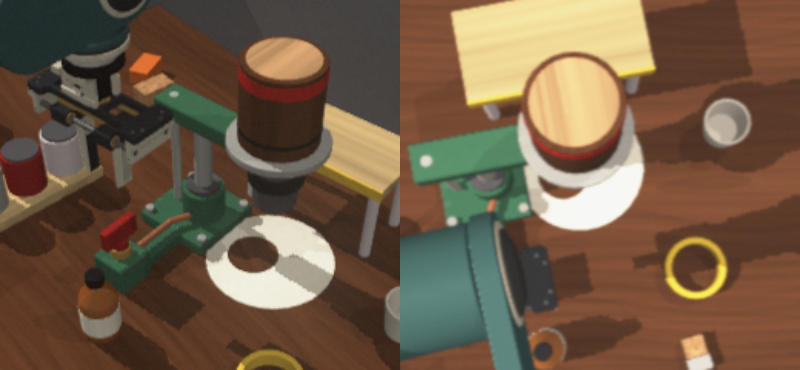

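The wrist is clear of the drum, disc and shelf are both unobstructed from the side camera, and the red bar is at crop (118,232). I go down over the bar.

```bash
python3 -m handwheel '[0.1,0.1,0.8,0,0,0,0,0.8,0,0,0,0,0.8,0,0,0,0,0.8,0,0,0,0,0.5,0,0,0,0,0.3,0,0,0,0,0,0,0,0,0,0,0,0]'; python3 -c "
from h import *
to((.486,.1405,.078),.206-np.pi/2)"
```

```text
time_s: 21.5
tool_pos: [0.4859, 0.1401, 0.0816]
tcp_rot: [0.995, 0.104, 0.0, -0.0]
ft_force: [-1.0, -0.3, 0.7]
gripper_width: 0.0466
grip_force: 0.0
t 21.5 pos [0.4859 0.1401 0.0816] yaw -1.362 twist 0.03 shift [ 0.01 -0.01  0.12]
```

```bash
python3 -m handwheel '[0,0,0.1,0,-1,0,0,0,0,-1,0,0,0,0,-1,0,0,0,0,-1,0,0,0,0,-1,0,0,0,0,-1]'; python3 -c "
from h import *
s=env.get_state();print(s['ft_force'],s['moment'])
to((.486,.1405,.078),.206-np.pi/2)"
```

```text
time_s: 22.1
tool_pos: [0.4855, 0.1415, 0.0782]
tcp_rot: [0.995, 0.104, 0.0, -0.001]
ft_force: [-3.6, 11.6, 4.9]
gripper_width: 0.0137
grip_force: 30.3
[-3.59392378 11.56873389  4.89495823] [2.05381337 0.64861492 0.04115796]
t 22.1 pos [0.4855 0.1415 0.0782] yaw -1.362 twist 0.04 shift [0.01 0.04 0.01]
```

Gripped; the bar centre sits 1.4 mm to the left, so I relieve that. First I build a level tracker and cross-check the shelf height.

```bash
cat >> h.py <<'E'
X0=np.array([.6838,.0284,.2341]); REF=lambda:cv2.imread('pics/s9.png')
A8=np.linspace(0,2*np.pi,8,endpoint=False)
def circ(c,p,r,a=A8): return np.array([proj(c,(p[0]+r*np.cos(t),p[1]+r*np.sin(t),p[2]))[::-1] for t in a],np.float32)
def level(S,lo=.10,hi=.24):
    ref=cv2.cvtColor(REF(),cv2.COLOR_BGR2GRAY).astype(np.float32);cur=cv2.cvtColor(S['img'],cv2.COLOR_BGR2GRAY).astype(np.float32)
    D=X0+[0,0,.12];P0=circ(S,D,.07)
    def cost(z):
        D1=D.copy();D1[2]=z+.12;P1=circ(S,D1,.07)
        H=cv2.findHomography(P1,P0)[0];w=cv2.warpPerspective(ref,H,(640,480),flags=cv2.INTER_CUBIC|cv2.WARP_INVERSE_MAP)
        m=np.zeros((480,640),np.uint8);cv2.fillConvexPoly(m,circ(S,D1,.059,np.linspace(0,6.28,60)).astype(np.int32),1)
        a,b=w[m>0],cur[m>0];return -np.corrcoef(a,b)[0,1]
    zs=np.arange(lo,hi,.003);c=[cost(z) for z in zs];i=int(np.argmin(c))
    from scipy.optimize import minimize_scalar
    r=minimize_scalar(cost,bounds=(zs[i]-.004,zs[i]+.004),method='bounded',options=dict(xatol=1e-4));return r.x,-r.fun
def ang():
    from scipy.spatial.transform import Rotation as Ro
    s=env.get_state();M=Ro.from_quat(s['tcp_rot']).as_matrix();return s['time_s'],np.arctan2(M[1,1],M[0,1])+1.362,s['ft_force'].round(1),s['moment'].round(2)
E
python3 - <<'E'
from h import *
T=cam('top');S=cam('side')
print('level',level(S),ang())
m=[r['centre'] for r in optics.mark_of('shelf_edge','side')]
for q in m[:1]:
    for z in(.145,.15,.155): print('shelf mark',q,z,onz(S,q,z))
print('pred',proj(S,(.764,.05,.1517)))
X=[(0,-.13),(.13,-.13),(.13,.13),(0,.13)]
def mask(im):
    h=cv2.cvtColor(im,cv2.COLOR_BGR2HSV);return ((h[...,0]>15)&(h[...,0]<30)&(h[...,1]<150)&(h[...,2]>140)).astype(np.uint8)
MT,MS=mask(T['img']),mask(S['img'])
wt=np.zeros((480,640),np.uint8);wt[75:180,220:375]=1
ws=np.zeros((480,640),np.uint8);ws[150:235,400:475]=1   # right of drum
print((MT*wt).sum(),(MS*ws).sum())
occ=np.zeros((480,640),np.uint8)
hull=cv2.convexHull(np.vstack([circ(T,X0,.075),circ(T,X0+[0,0,.12],.06)]).astype(np.int32));cv2.fillConvexPoly(occ,hull,1)
def cost(p):
    x,y,w,z=p;W=[(x+u*np.cos(w)-v*np.sin(w),y+u*np.sin(w)+v*np.cos(w),z) for u,v in X];e=0
    for c,m,wg in((T,MT,wt*(1-occ)),(S,MS,ws)):
        k=np.zeros((480,640),np.uint8);cv2.fillConvexPoly(k,np.array([(proj(c,q)[1]*64,proj(c,q)[0]*64) for q in W]).astype(np.int32),1,cv2.LINE_8,6)
        e+=((k^m)*wg).sum()/((k|m)*wg).sum()
    return e
x0=np.array([.764,.05,.199,.1517])
r=minimize(cost,x0,method='Nelder-Mead',options=dict(initial_simplex=np.vstack([x0]+[x0+d for d in np.diag([.006,.006,.04,.008])]),xatol=1e-5,fatol=1e-5));print(r.x,r.fun)
E
```

```text
level (np.float64(0.23411234638084083), np.float64(0.999590430131029)) (22.2, np.float64(0.0005502282008689185), array([-3.5, 12. ,  4.7]), array([2.06, 0.63, 0.03]))
shelf mark [189.8, 380.7] 0.145 [0.77490652 0.05547861 0.145     ]
shelf mark [189.8, 380.7] 0.15 [0.77020538 0.05116451 0.15      ]
shelf mark [189.8, 380.7] 0.155 [0.76550423 0.0468504  0.155     ]
pred (np.float64(190.52966146926485), np.float64(379.1369981382044))
8076 1797
[0.76649455 0.05094484 0.19428165 0.14883455] 0.06268801503263213
```

```bash
python3 -m handwheel '[0,-0.05,0,-1,-1,0,0,0,-1,-1,0,0,0,-1,-1,0,0,0,-1,-1,0,0,0,0,-1]'; python3 -c "
from h import *
S=cam('side');print(level(S),ang())"
```

```text
time_s: 22.75
tool_pos: [0.4857, 0.1411, 0.0782]
tcp_rot: [0.965, 0.263, 0.0, 0.001]
ft_force: [1.8, -5.2, 4.1]
gripper_width: 0.0139
grip_force: 30.7
(np.float64(0.23412240170037704), np.float64(0.9993304229798723)) (22.8, np.float64(0.32071974754386434), array([ 2.3, -5.4,  5.3]), array([-0.94, -0.13,  0.13]))
```

```bash
python3 -m handwheel '[0,0.02,0,-1,-1,0,0,0,-1,-1,0,0,0,0,-1,0,0,0,0,-1]'; python3 -c "
from h import *
S=cam('side');print(level(S),ang())"; python3 -m handwheel '[0,0,0,-0.5,-1,0,0,0,0,-1,0,0,0,0,-1]'; python3 -c "
from h import *
S=cam('side');print(level(S),ang())"
```

```text
time_s: 23.2
tool_pos: [0.4859, 0.1408, 0.0782]
tcp_rot: [0.942, 0.337, 0.0, 0.0]
ft_force: [0.4, -4.4, 5.4]
gripper_width: 0.014
grip_force: 30.8
(np.float64(0.22812170842273352), np.float64(0.9976810215095803)) (23.25, np.float64(0.47841087513328395), array([ 1.8, -4.1,  5.4]), array([-0.7 , -0.  ,  0.16]))
time_s: 23.55
tool_pos: [0.486, 0.1408, 0.0782]
tcp_rot: [0.935, 0.356, 0.0, 0.001]
ft_force: [1.0, -4.9, 5.8]
gripper_width: 0.0136
grip_force: 30.7
(np.float64(0.22080982975463095), np.float64(0.9981763437352345)) (23.6, np.float64(0.5182866108977251), array([ 0. , -4.4,  5.5]), array([-0.81, -0.06,  0.16]))
```

```bash
python3 -m handwheel '[0,0,0,0,-1,0,0,0,0,-1,0,0,0,0,-1,0,0,0,0,-1]'; python3 -c "
from h import *
S=cam('side');print(level(S),ang())"; python3 -m handwheel '[0,0,0,0,-1,0,0,0,0,-1,0,0,0,0,-1,0,0,0,0,-1]'; python3 -c "
from h import *
S=cam('side');print(level(S),ang())"
```

```text
time_s: 24.0
tool_pos: [0.4859, 0.1408, 0.0782]
tcp_rot: [0.935, 0.356, 0.0, 0.001]
ft_force: [1.4, -5.0, 5.1]
gripper_width: 0.0138
grip_force: 30.8
(np.float64(0.21126128264569935), np.float64(0.9981924741208335)) (24.05, np.float64(0.5182902725891769), array([ 0.7, -4. ,  5.5]), array([-0.78, -0.07,  0.11]))
time_s: 24.45
tool_pos: [0.486, 0.1408, 0.0782]
tcp_rot: [0.935, 0.356, 0.0, 0.001]
ft_force: [0.9, -4.1, 4.7]
gripper_width: 0.014
grip_force: 30.8
(np.float64(0.20194029270841127), np.float64(0.9980688847527301)) (24.5, np.float64(0.5182957792952309), array([ 0.6, -4.4,  6. ]), array([-0.75, -0.08,  0.17]))
```

Steady at 21 mm/s. I run on to about 165 mm and shut, then measure against the shelf.

```bash
python3 -m handwheel '[0,0,0,0,-1,0,0,0,0,-1,0,0,0,0,-1,0,0,0,0,-1,0,0,0,0,-1,0,0,0,0,-1,0,0,0,0,-1,0,0,0,0,-1,0,0,0,0,-1,0,0,0,0,-1,0,0,0,0,-1,0,0,0,0,-1]'; python3 -m handwheel '[0,0,0,0,-1,0,0,0,0,-1,0,0,0,0,-1,0,0,0,1,-1,0,0,0,1,-1,0,0,0,1,-1,0,0,0,1,-1,0,0,0,1,-1,0,0,0,0.8,-1,0,0,0,0,-1,0,0,0,0,-1]'; python3 -c "
from h import *
S=cam('side','s10.png');T=cam('top','t10.png');print(level(S),ang())
S=cam('side');print(level(S))"
```

```text
time_s: 25.7
tool_pos: [0.486, 0.1408, 0.0782]
tcp_rot: [0.935, 0.356, 0.0, 0.001]
ft_force: [1.0, -4.3, 5.0]
gripper_width: 0.0137
grip_force: 30.8
time_s: 26.8
tool_pos: [0.4855, 0.1415, 0.0782]
tcp_rot: [0.991, 0.131, 0.0, -0.0]
ft_force: [-3.7, 3.7, 6.4]
gripper_width: 0.0136
grip_force: 30.8
(np.float64(0.17008832769598192), np.float64(0.9786003848342166)) (26.9, np.float64(0.0544595509214445), array([-2.5,  3.5,  7. ]), array([ 0.41,  0.69, -0.08]))
(np.float64(0.17046922014798307), np.float64(0.9796549433803328))
```

The correlation dropped, so I check the level with independent features: the red band and the grey disc rim.

```bash
python3 - <<'E'
from h import *
S=cam('side');T=cam('top')
def feats(im,r0):
    h=cv2.cvtColor(im,cv2.COLOR_BGR2HSV).astype(int);o={}
    b=np.zeros((480,640),bool);b[100:280,310:420]=1
    red=((h[...,0]<6)|(h[...,0]>174))&(h[...,1]>180)&(h[...,2]>70)&b
    g=(h[...,1]<45)&(h[...,2]>105)&b
    for n,m in(('red',red),('grey',g)):
        k,l,st,ce=cv2.connectedComponentsWithStats(m.astype(np.uint8));
        i=1+np.argmax(st[1:,4]);o[n]=(st[i].tolist(),ce[i].round(2).tolist())
    return o
a,b=feats(cv2.imread('pics/s9.png'),0),feats(cv2.imread('pics/s10.png'),0)
print(a);print(b)
def pred(z):
    D=X0.copy();D[2]=z
    v=(-S['R'].T@S['t'])-D;v[2]=0;v/=np.linalg.norm(v)
    return proj(S,D+.056*v+[0,0,.09]),circ(S,D,.072,np.linspace(0,6.28,361))[:,1].max()
for z in(.2341,.172,.17,.168,.166,.164): print(z,pred(z))
ref,cur=cv2.imread('pics/s9.png',0),cv2.imread('pics/s10.png',0)
D=X0+[0,0,.12]
for z in np.arange(.160,.176,.002):
    D1=D.copy();D1[2]=z+.12
    H=cv2.findHomography(circ(S,D1,.07),circ(S,D,.07))[0];w=cv2.warpPerspective(ref,H,(640,480),flags=cv2.INTER_CUBIC|cv2.WARP_INVERSE_MAP)
    m=np.zeros((480,640),np.uint8);cv2.fillConvexPoly(m,circ(S,D1,.059,np.linspace(0,6.28,60)).astype(np.int32),1)
    A,B=w[m>0].astype(float),cur[m>0].astype(float);print(round(z,3),np.corrcoef(A,B)[0,1].round(4),A.mean(),B.mean())
E
```

```text
{'red': ([335, 133, 58, 23, 463], [361.96, 148.12]), 'grey': ([314, 230, 83, 50, 2739], [358.62, 257.62])}
{'red': ([334, 162, 56, 22, 390], [359.45, 175.76]), 'grey': ([314, 231, 83, 49, 2327], [359.02, 261.12])}
0.2341 ((np.float64(158.88182199537897), np.float64(362.8506359285371)), np.float32(201.84314))
0.172 ((np.float64(185.41300460259617), np.float64(360.9639347269181)), np.float32(225.2301))
0.17 ((np.float64(186.2282692712423), np.float64(360.9059591420096)), np.float32(225.95047))
0.168 ((np.float64(187.0412032209316), np.float64(360.84814930057036)), np.float32(226.6689))
0.166 ((np.float64(187.8518164321598), np.float64(360.7905044928619)), np.float32(227.38536))
0.164 ((np.float64(188.6601188285196), np.float64(360.7330240131916)), np.float32(228.0999))
0.16 0.6202 125.81346841477949 122.73539928486294
0.162 0.6786 125.48218527315915 124.91567695961996
0.164 0.7543 125.92078618225133 126.49553305539011
0.166 0.8502 126.14839094159714 126.98986889153754
0.168 0.9366 126.26547619047619 127.21666666666667
0.17 0.9785 125.99762470308788 127.29988123515439
0.172 0.9509 126.12760882528325 127.98747763864043
0.174 0.8698 125.6617298578199 127.98281990521328
```

The red band (27.6 px shift, so 0.1695) agrees with 0.170. Next a subpixel edge fit of disc and shelf in both views, to fix the remaining drop.

```bash
cat > ef.py <<'E'
from h import *
from scipy.optimize import least_squares
from scipy.ndimage import map_coordinates
np.set_printoptions(precision=4,suppress=True)
def edges(g,P,w):
    "P: Nx2 (x,y) polyline px; returns indices, signed normal offset, normals"
    d=np.gradient(P,axis=0);n=np.c_[-d[:,1],d[:,0]];n/=np.linalg.norm(n,axis=1)[:,None]
    t=np.arange(-w,w+.01,.25);q=P[:,None]+t[None,:,None]*n[:,None]
    v=map_coordinates(g,[q[...,1],q[...,0]],order=1);gr=np.abs(np.gradient(v,axis=1))
    i=gr[:,1:-1].argmax(1)+1;ok=(gr[np.arange(len(i)),i]>4)&(i>1)&(i<len(t)-2)
    return ok,t[i],n
def fit(model,x0,views,w=3):
    x=np.array(x0,float)
    for it in range(4):
        obs=[]
        for v,(c,g) in enumerate(views):
            for P in model(x,c,v): ok,o,n=edges(g,P,w);obs.append((ok,P+o[:,None]*n,n))
        def res(x):
            r=[];k=0
            for v,(c,g) in enumerate(views):
                for P in model(x,c,v):
                    ok,q,n=obs[k];k+=1;r.append((((P-q)*n).sum(1)/np.sqrt(len(ok)))[ok])
            return np.concatenate(r)
        x=least_squares(res,x,loss='soft_l1',f_scale=.1).x;w=max(2,w-.5)
    k=0;print('fit',x,[(int(o[0].sum()),len(o[0])) for o in obs],'rms px',np.sqrt((res(x)**2).sum()/len(obs)).round(2));return x
def disc(x,c,v):
    cam=-c['R'].T@c['t'];b=np.arctan2(cam[1]-x[1],cam[0]-x[0]);o=[]
    a=b+np.linspace(-1.2,1.2,60)
    o.append(circ(c,(x[0],x[1],x[2]-.012),.072,a).astype(float))       # lower silhouette
    o.append(circ(c,(x[0],x[1],x[2]+.12),.056,b+np.pi+np.linspace(-1.2,1.2,60)).astype(float)) # drum far rim
    return o
def shelf(x,c,v):
    W=lambda u,s:(x[0]+u*np.cos(x[2])-s*np.sin(x[2]),x[1]+u*np.sin(x[2])+s*np.cos(x[2]),x[3])
    L=lambda p,q:np.array([proj(c,np.array(W(*p))*(1-k)+np.array(W(*q))*k)[::-1] for k in np.linspace(.05,.95,40)])
    if v==0: return [L((.13,-.13),(.13,.13)),L((0,-.13),(.13,-.13)),L((0,.13),(.13,.13)),L((0,.13),(0,.07))]
    return [L((0,-.13),(0,-.07)),L((0,-.13),(.13,-.13)),L((.13,-.13),(.13,-.05))]
E
python3 - <<'E'
from ef import *
T=cam('top');S=cam('side')
def gv(a,b): return [(T,cv2.imread('pics/'+a,0).astype(float)),(S,cv2.imread('pics/'+b,0).astype(float))]
for a,b,z in(('top0.png','side0.png',.2341),('t9.png','s9.png',.2341),('t10.png','s10.png',.17)):
    v=gv(a,b);fit(disc,(.6838,.0284,z),v)
    for dz in(-.003,.003): fit(shelf,(.765,.05,.197,.1505+dz),v)
E
```

```text
fit [0.6847 0.028  0.2325] [(53, 60), (59, 60), (30, 60), (49, 60)] rms px 0.66
fit [0.7628 0.0501 0.1961 0.1523] [(38, 40), (40, 40), (40, 40), (40, 40), (40, 40), (40, 40), (40, 40)] rms px 0.6
fit [0.7628 0.0501 0.1959 0.1524] [(38, 40), (40, 40), (40, 40), (40, 40), (40, 40), (40, 40), (40, 40)] rms px 0.59
fit [0.6846 0.028  0.2325] [(54, 60), (59, 60), (32, 60), (49, 60)] rms px 0.63
fit [0.7627 0.0501 0.1948 0.1524] [(40, 40), (40, 40), (40, 40), (40, 40), (40, 40), (40, 40), (40, 40)] rms px 0.59
fit [0.7627 0.0501 0.1947 0.1525] [(40, 40), (40, 40), (40, 40), (40, 40), (40, 40), (40, 40), (40, 40)] rms px 0.6
fit [0.6845 0.0279 0.1689] [(56, 60), (44, 60), (20, 60), (48, 60)] rms px 0.55
fit [0.7627 0.0501 0.1949 0.1525] [(39, 40), (40, 40), (40, 40), (40, 40), (40, 40), (40, 40), (40, 40)] rms px 0.59
fit [0.7627 0.0501 0.1951 0.1524] [(40, 40), (40, 40), (40, 40), (40, 40), (40, 40), (40, 40), (40, 40)] rms px 0.59
```

Edge fit: disc 0.169, shelf 0.1524, so roughly 16–18 mm to go. I make a short opening for about 10 mm, then re-measure.

```bash
python3 -m handwheel '[0,0,0,-1,-1,0,0,0,-1,-1,0,0,0,-1,-1,0,0,0,-1,-1,0,0,0,-1,-1,0,0,0,-0.5,-1,0,0,0,0,-1,0,0,0,0,-1,0,0,0,0,-1,0,0,0,1,-1,0,0,0,1,-1,0,0,0,1,-1]';python3 -m handwheel '[0,0,0,1,-1,0,0,0,1,-1,0,0,0,0.5,-1,0,0,0,0,-1,0,0,0,0,-1]'; python3 - <<'E'
from ef import *
S=cam('side','s11.png');T=cam('top','t11.png');print(level(S),ang())
fit(disc,(.6845,.028,level(S)[0]-.0012),[(T,cv2.cvtColor(T['img'],6).astype(float)),(S,cv2.cvtColor(S['img'],6).astype(float))])
E
```

```text
time_s: 28.35
tool_pos: [0.4857, 0.1412, 0.0782]
tcp_rot: [0.974, 0.228, 0.0, 0.0]
ft_force: [-1.7, 0.0, 7.6]
gripper_width: 0.0139
grip_force: 30.7
time_s: 28.85
tool_pos: [0.4855, 0.1416, 0.0782]
tcp_rot: [0.991, 0.131, 0.0, -0.0]
ft_force: [-2.7, 3.0, 6.7]
gripper_width: 0.0141
grip_force: 30.9
(np.float64(0.16180215967935196), np.float64(0.9599992730952215)) (28.95, np.float64(0.054458807973914336), array([-2.7,  1.8,  7.4]), array([ 0.44,  0.6 , -0.02]))
fit [0.6847 0.0281 0.1591] [(54, 60), (47, 60), (16, 60), (55, 60)] rms px 0.57
```

```bash
python3 -m handwheel '[0,0,0,-1,-1,0,0,0,-1,-1,0,0,0,-1,-1,0,0,0,-1,-1,0,0,0,-1,-1,0,0,0,-0.5,-1,0,0,0,0,-1,0,0,0,0,-1,0,0,0,1,-1,0,0,0,1,-1,0,0,0,1,-1,0,0,0,1,-1]';python3 -m handwheel '[0,0,0,1,-1,0,0,0,1,-1,0,0,0,0.8,-1,0,0,0,0,-1,0,0,0,0,-1]'; python3 - <<'E'
from ef import *
S=cam('side','s12.png');T=cam('top','t12.png');print(level(S),ang())
v=[(T,cv2.cvtColor(T['img'],6).astype(float)),(S,cv2.cvtColor(S['img'],6).astype(float))]
for z in(.151,.155): x=fit(disc,(.6847,.0281,z),v)
h=fit(shelf,(.7627,.05,.195,.1524),v)
# rim at top face, side only, z free, given xy
def top(y,c,vv):
    cam=-c['R'].T@c['t'];b=np.arctan2(cam[1]-x[1],cam[0]-x[0]);a=b+np.linspace(-1.,1.,60)
    return [circ(c,(x[0],x[1],y[0]-k),.072,a).astype(float) for k in(.0,.012)]
for z in(.149,.152,.155): fit(top,[z],v[1:],2)
E
```

```text
time_s: 30.15
tool_pos: [0.4856, 0.1413, 0.0782]
tcp_rot: [0.982, 0.189, 0.0, -0.0]
ft_force: [-3.0, 2.1, 6.4]
gripper_width: 0.0135
grip_force: 30.7
time_s: 30.65
tool_pos: [0.4854, 0.1417, 0.0782]
tcp_rot: [0.997, 0.08, 0.0, -0.0]
ft_force: [-3.5, 3.4, 7.9]
gripper_width: 0.0142
grip_force: 31.4
(np.float64(0.15500513321179643), np.float64(0.9455162971596769)) (30.75, np.float64(-0.04892244928407807), array([-4.3,  3.3,  7. ]), array([0.59, 0.87, 0.55]))
fit [0.6849 0.0278 0.1529] [(55, 60), (41, 60), (28, 60), (57, 60)] rms px 0.54
fit [0.6846 0.028  0.1534] [(52, 60), (40, 60), (31, 60), (55, 60)] rms px 0.58
fit [0.7628 0.0501 0.1954 0.1524] [(39, 40), (40, 40), (40, 40), (40, 40), (40, 40), (40, 40), (40, 40)] rms px 0.59
fit [0.1462] [(47, 60), (13, 60)] rms px 0.53
fit [0.1574] [(36, 60), (49, 60)] rms px 0.52
fit [0.1571] [(37, 60), (49, 60)] rms px 0.5
```

The valve is firmly on its stop. The estimates put the disc 1–4 mm high, so one very small pulse will centre it.

```bash
python3 -m handwheel '[0,0,0,-1,-1,0,0,0,-1,-1,0,0,0,-1,-1,0,0,0,-1,-1,0,0,0,-1,-1,0,0,0,-1,-1,0,0,0,-0.5,-1,0,0,0,1,-1,0,0,0,1,-1,0,0,0,1,-1,0,0,0,1,-1,0,0,0,1,-1]';python3 -m handwheel '[0,0,0,1,-1,0,0,0,0.5,-1,0,0,0,0,-1,0,0,0,0,-1]'; python3 - <<'E'
from ef import *
S=cam('side','s13.png');T=cam('top','t13.png');print(level(S),ang())
v=[(T,cv2.cvtColor(T['img'],6).astype(float)),(S,cv2.cvtColor(S['img'],6).astype(float))]
for z in(.15,.153,.156): x=fit(disc,(.6847,.0281,z),v)
E
```

```text
time_s: 31.95
tool_pos: [0.4855, 0.1415, 0.0782]
tcp_rot: [0.99, 0.138, 0.0, -0.0]
ft_force: [-4.0, 3.7, 6.9]
gripper_width: 0.0138
grip_force: 31.0
time_s: 32.35
tool_pos: [0.4854, 0.1417, 0.0782]
tcp_rot: [0.997, 0.08, 0.0, -0.0]
ft_force: [-3.6, 3.4, 7.4]
gripper_width: 0.0136
grip_force: 31.4
(np.float64(0.15219506966453158), np.float64(0.9309924906754048)) (32.45, np.float64(-0.04899229411061534), array([-3.3,  2.6,  7.5]), array([0.59, 0.93, 0.54]))
fit [0.6846 0.0279 0.1514] [(52, 60), (43, 60), (39, 60), (54, 60)] rms px 0.6
fit [0.6841 0.0282 0.1525] [(50, 60), (41, 60), (44, 60), (51, 60)] rms px 0.67
fit [0.6838 0.0277 0.1548] [(50, 60), (43, 60), (47, 60), (41, 60)] rms px 0.66
```

Level now. I unwind slightly, release and retreat upward.

```bash
python3 -m handwheel '[0,0,0,-0.3,-1,0,0,0,0,0,0,0,0,0,0,0,0,0,0,0,0,0,-0.5,0,0,0,0,-0.8,0,0,0,0,-1,0,0,0,0,-1,0,0,0,0,-1,0,0,0,0,-0.7,0,0,0,0,0,0,0,0,0,0,0,0]'; python3 - <<'E'
from ef import *
S=cam('side','s14.png');T=cam('top','t14.png');print(level(S),ang())
v=[(T,cv2.cvtColor(T['img'],6).astype(float)),(S,cv2.cvtColor(S['img'],6).astype(float))]
fit(disc,(.6847,.0281,.1515),v)
s0=cv2.imread('pics/side0.png');t0=cv2.imread('pics/top0.png')
f=lambda im:barfit([(S,red(im,(238,222,278,258)))],(.486,.141,.3)).x
print('valve yaw change',f(S['img'])-f(s0))
for n,z,(l,t,r,b) in(('pot',0,(385,155,425,197)),('tape',0,(360,243,410,290))):
    print(n,'top diff',np.abs(T['img'][t:b,l:r].astype(int)-t0[t:b,l:r]).mean())
print('bottle side diff',np.abs(S['img'][262:310,228:262].astype(int)-s0[262:310,228:262]).mean())
for k in('pot','tape','bottle'): print(k,[q[0]['centre'] if (q:=optics.mark_of(k,n)) else None for n in('top','side')])
for r in optics.outline_of('brush_grip','top')[:4]: print('brush',r['box'],round(r['conf'],2))
E
```

```text
time_s: 33.65
tool_pos: [0.4854, 0.1411, 0.2279]
tcp_rot: [0.996, 0.092, 0.0, -0.0]
ft_force: [-0.2, 0.2, -0.9]
gripper_width: 0.0461
grip_force: 0.0
(np.float64(0.15219543320210052), np.float64(0.9312002638353752)) (33.75, np.float64(-0.024159517994854163), array([-0.2,  0.6,  0.5]), array([ 0.02,  0.16, -0.01]))
fit [0.6847 0.0278 0.1514] [(52, 60), (42, 60), (38, 60), (53, 60)] rms px 0.59
valve yaw change [ 0.0001  0.001  -0.0521]
pot top diff 3.6998015873015873
tape top diff 13.625531914893617
bottle side diff 6.3431372549019605
pot [[182.7, 401.1], [298.5, 440.2]]
tape [[263.5, 384.5], [342.0, 355.6]]
bottle [[318.9, 292.7], [305.9, 247.1]]
brush [482.2, 251.7, 22.8, 104.6] 0.79
brush [372.9, 305.8, 36.3, 73.3] 0.78
```

Table steady, valve shut. One last check that the tape and pot did not move.

```bash
python3 - <<'E'
import cv2,numpy as np
for n,a,b,(l,t,r,bb) in(('top','top0','t14',(350,235,420,300)),('side','side0','s14',(320,305,390,370))):
    for f in(a,b):
        im=cv2.imread(f'pics/{f}.png');h=cv2.cvtColor(im,40)[t:bb,l:r];m=(h[...,0]>20)&(h[...,0]<35)&(h[...,1]>150)&(h[...,2]>60)
        y,x=np.nonzero(m);print(n,f,len(x),x.min(),x.max(),y.min(),y.max())
a,b=[cv2.imread(f'pics/{f}.png',0) for f in('side0','s14')]
for n,(x,y,w,k) in(('pot',(425,270,45,50)),('bottle',(225,262,40,50)),('tape',(325,310,62,55))):
    r=cv2.matchTemplate(b[y-8:y+k+8,x-8:x+w+8],a[y:y+k,x:x+w],5);_,s,_,p=cv2.minMaxLoc(r);print(n,'shift',p[0]-8,p[1]-8,round(s,3))
E
```

```text
top top0 524 15 53 12 50
top t14 490 15 53 13 50
side side0 948 13 57 12 55
side s14 944 13 57 12 55
pot shift 0 0 0.99
bottle shift 0 0 0.94
tape shift 0 0 0.918
```

Nothing was displaced, so I hand in.

```bash
python3 -c "
from rig import workorder
print(workorder.finish_job())"
```

```text
the job is handed in; nothing more can be done
None
```

The job is handed in at about 34 s of the 72 s allowed: the brush lies flat in the blue tray, the valve is shut, and the table has stopped level with the shelf to within about 1 mm by my camera fit (uncertain by a few mm, 6 mm allowed), having sunk at a steady 21 mm/s or so, with the pot, tape and bottle unmoved.

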